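# Load the welding stations and lock the blanks with T-clamps

## Robot

A 6-joint arm with a two-finger parallel gripper is mounted at the origin on the work surface; the furniture and walls round the work are solid. World frame = base frame: x ahead of the robot, y to its left, z up, the work surface at z = 0. Lengths are in m, angles in degrees, forces in N, time in s.
With the tool pointing down it reaches from about 0.225 to 0.725 m from the base axis. Payload 3.1 kg.
Tool frame: the origin (TCP) lies midway between the tips of the shut fingers; the grasp point (between the pads) lies 19 mm behind it; y points along the fingers, x is the direction in which the jaws open and shut, and the axes are right-handed (so a half turn about y gives the same grasp; the last joint's range is limited). The gripper opens to 85 mm and grips with 20 to 120 N. Pads are 22 mm wide; open, the fingers measure 114 mm over their backs; the gripper's body (76 mm by 85 mm) begins 54 mm behind the grasp point. The pads swing forward as they close: fully open they stand 13 mm farther back than shut.
Start: joints at [-82.437, 2.75, 5.684, 92.934, 0, 82.678], TCP at [0.135, -0.507, 0.231] pointing down, gripper open.
Joint ranges: [-166.93, 166.93], [-56.73, 111.36], [-69.38, 81.34], [-121.58, 131.49], [-85.45, 84.26], [-180, 180]. Speed limits (degrees/s): [159.86, 159.86, 180, 180, 180, 180].

## Interface

Orientations are given as [roll, pitch, yaw] about the fixed x, y, z axes, in that order (R = Rz(yaw) Ry(pitch) Rx(roll)).
In Python, from rig import r, fingers, solver, monitor, cams, job_done gives the robot as it stands. Calls block until the motion is done:
- r.move_ptp(position, orientation): joint-space move of the TCP to a pose.
- r.move_l(position, ori=None, speed=0.15): straight line of the TCP; ori=None keeps the orientation; speed is the mean speed in m/s.
- r.set_joints(angles): joint-space move.
- fingers.ungrasp() and fingers.close_gripper(): open the fingers fully, or close them until they stop; the grip force is fixed at half the most.
- r.wait(seconds).
- solver.ik(position, orientation): joint angles nearest the present ones, or None.
- monitor.get_obs(): the state.
- cams.grab_frame(name): name is "scene" or "top" or "wrist"; returns a dict with "pixels" (400x640x3 uint8, red, green, blue), "range_z" (400x640 float32, m along the optical axis (not along the pixel's ray), 0 where there is no reading), "vfov" (degrees; the focal length in pixels is half the picture's height over the tangent of half this angle, whatever the lens; pixels are square), "cx", "cy" (the principal point, pixels), "k1" (the pictures are not rectified: a ray, as slopes to the right and down, at radius r is drawn at 1 + k1 r^2 times it, then the intrinsics apply), "rvec" (rotation vector, rad) and "tvec" (3), from world to camera coordinates, as OpenCV has them. Camera axes: x right, y down, z forward; pixel columns grow to the right and rows downward; lengths in m; the calibration is good to about 2 mm. A picture is of the moment at which its call begins.
A pose or a line that the arm cannot do raises r.IKError and nothing moves.
- job_done(): hands the job in, once; it reports no verdict.
The state is a dict: "time_s": time; "qpos": joint angles; "dq": joint speeds; "effort": joint torques, N m; "eef_pos": TCP position; "eef_rot": TCP orientation; "ft_force": force on the tool from outside, world axes, zero at the start; "wrist_torque": the same for the moment, N m; "grip_width": finger opening in m.
Only numpy, scipy, OpenCV 4.12 (cv2) and the standard library are available. Lean on these libraries where they do the work, as an engineer would, in place of code of your own. Each camera call takes 0.05 s, during which the arm holds its last target.

## Task

Set up the welding fixture: load every steel blank that is not in a station yet flat into an empty station, one blank to a station, and lock every blank in the stations, including one already lying there, with a T-clamp from the rack: lower its cross bar all the way through the slot behind the blank and give it a quarter turn, so that it catches under the deck and its strap lies over the blank's end. Leave clamps that are not needed standing in the rack, and leave the welding magnet where it lies.

Things in the scene. Friction and masses are not known exactly. Their poses are not given: they have to be found in the camera images.
- blank_0: flat sawn steel blank, 60 (its x) x 88 (its y) x 14 mm thick, 0.3 to 0.6 kg, lying flat; origin at the centre of its underside. One blank (blank_0, when present) already lies in a station at the start, the others lie on the table. Only 3 or 4 of the 4 blanks are there.
- blank_1: flat sawn steel blank, 60 (its x) x 88 (its y) x 14 mm thick, 0.3 to 0.6 kg, lying flat; origin at the centre of its underside. One blank (blank_0, when present) already lies in a station at the start, the others lie on the table. Only 3 or 4 of the 4 blanks are there.
- blank_2: flat sawn steel blank, 60 (its x) x 88 (its y) x 14 mm thick, 0.3 to 0.6 kg, lying flat; origin at the centre of its underside. One blank (blank_0, when present) already lies in a station at the start, the others lie on the table. Only 3 or 4 of the 4 blanks are there.
- blank_3: flat sawn steel blank, 60 (its x) x 88 (its y) x 14 mm thick, 0.3 to 0.6 kg, lying flat; origin at the centre of its underside. One blank (blank_0, when present) already lies in a station at the start, the others lie on the table. Only 3 or 4 of the 4 blanks are there.
- tclamp_0: steel T-clamp, 0.2 kg, upright in a rack pocket at the start; origin at its underside's centre, z up. Upward: T cross bar 40 mm along y, 12 wide, 0-10 mm high; shank 10 thick to 24 mm; strap 70 mm along y, 18 wide, at 24-31 mm, which comes to rest on the deck or rack; stem 12 thick; handle 50 mm along y, 14 wide (x), at 56-70 mm. The three bars are parallel, alike both ways round.
- tclamp_1: steel T-clamp, 0.2 kg, upright in a rack pocket at the start; origin at its underside's centre, z up. Upward: T cross bar 40 mm along y, 12 wide, 0-10 mm high; shank 10 thick to 24 mm; strap 70 mm along y, 18 wide, at 24-31 mm, which comes to rest on the deck or rack; stem 12 thick; handle 50 mm along y, 14 wide (x), at 56-70 mm. The three bars are parallel, alike both ways round.
- tclamp_2: steel T-clamp, 0.2 kg, upright in a rack pocket at the start; origin at its underside's centre, z up. Upward: T cross bar 40 mm along y, 12 wide, 0-10 mm high; shank 10 thick to 24 mm; strap 70 mm along y, 18 wide, at 24-31 mm, which comes to rest on the deck or rack; stem 12 thick; handle 50 mm along y, 14 wide (x), at 56-70 mm. The three bars are parallel, alike both ways round.
- tclamp_3: steel T-clamp, 0.2 kg, upright in a rack pocket at the start; origin at its underside's centre, z up. Upward: T cross bar 40 mm along y, 12 wide, 0-10 mm high; shank 10 thick to 24 mm; strap 70 mm along y, 18 wide, at 24-31 mm, which comes to rest on the deck or rack; stem 12 thick; handle 50 mm along y, 14 wide (x), at 56-70 mm. The three bars are parallel, alike both ways round.
- nest_a (a point): centre of the nest floor of a fixed steel station (four alike), 19 mm above the table; z up, x toward the station's slot. A blank lies with its 88 mm along x, 3 mm free on each side, between 9 mm high, 8 mm thick pins at x +-32, y +-37 mm and x -51, y +-18 mm and the deck's edge at x +47. Between the side pins the long sides are open for fingers (floor 104 x 90 mm).
- slot_a (a point): centre of the slot's mouth in the same station's deck, 70 mm along x from its nest, 34 mm above the table (1 mm above a seated blank's top); axes as the nest. The slot, 46 mm along y, 16 along x, goes through the 10 mm deck into a hollow where the cross bar can turn: a quarter turn locks it under the deck and puts the strap over the blank's end. Only friction keeps it turned.
- nest_b (a point): centre of the nest floor of a fixed steel station (four alike), 19 mm above the table; z up, x toward the station's slot. A blank lies with its 88 mm along x, 3 mm free on each side, between 9 mm high, 8 mm thick pins at x +-32, y +-37 mm and x -51, y +-18 mm and the deck's edge at x +47. Between the side pins the long sides are open for fingers (floor 104 x 90 mm).
- slot_b (a point): centre of the slot's mouth in the same station's deck, 70 mm along x from its nest, 34 mm above the table (1 mm above a seated blank's top); axes as the nest. The slot, 46 mm along y, 16 along x, goes through the 10 mm deck into a hollow where the cross bar can turn: a quarter turn locks it under the deck and puts the strap over the blank's end. Only friction keeps it turned.
- nest_c (a point): centre of the nest floor of a fixed steel station (four alike), 19 mm above the table; z up, x toward the station's slot. A blank lies with its 88 mm along x, 3 mm free on each side, between 9 mm high, 8 mm thick pins at x +-32, y +-37 mm and x -51, y +-18 mm and the deck's edge at x +47. Between the side pins the long sides are open for fingers (floor 104 x 90 mm).
- slot_c (a point): centre of the slot's mouth in the same station's deck, 70 mm along x from its nest, 34 mm above the table (1 mm above a seated blank's top); axes as the nest. The slot, 46 mm along y, 16 along x, goes through the 10 mm deck into a hollow where the cross bar can turn: a quarter turn locks it under the deck and puts the strap over the blank's end. Only friction keeps it turned.
- nest_d (a point): centre of the nest floor of a fixed steel station (four alike), 19 mm above the table; z up, x toward the station's slot. A blank lies with its 88 mm along x, 3 mm free on each side, between 9 mm high, 8 mm thick pins at x +-32, y +-37 mm and x -51, y +-18 mm and the deck's edge at x +47. Between the side pins the long sides are open for fingers (floor 104 x 90 mm).
- slot_d (a point): centre of the slot's mouth in the same station's deck, 70 mm along x from its nest, 34 mm above the table (1 mm above a seated blank's top); axes as the nest. The slot, 46 mm along y, 16 along x, goes through the 10 mm deck into a hollow where the cross bar can turn: a quarter turn locks it under the deck and puts the strap over the blank's end. Only friction keeps it turned.
- rack: fixed aluminium clamp rack, 56 (its x) x 330 (its y) x 34 mm high, origin at the centre of its underside; four pockets, 18 mm along x and 48 mm along y, open to the table, at y = -123, -41, +41 and +123 mm, hold the clamps (underside 10 mm above the table, cross bars along the rack's y)
- weld_magnet: red flat triangular welding magnet, 77 x 110 x 24 mm, lying on the table, a bystander; origin at the centre of its underside
Mind the look-alikes: they are no part of the job. What is shaped like the tclamp_0 but brown or orange is not meant.

How it is judged:
By the outcome, as a careful person would: the job done as asked, in the order asked, and still so for the second after the job is handed in, with the robot touching nothing.
Of blank_0, blank_1, blank_2, blank_3 only 3 to 4 are there at a start; the rules pass over those that are not, and their reading is None.
At some moment in a run one of blank_1, blank_2, blank_3 may be knocked a few centimetres aside while the robot is not near it.
It also fails if it takes over 210 s, if anything falls off the work surface, if the arm or the gripper's body presses on something with over 40 N, if the wrist force passes 120 N, or if a joint passes its speed limit or range.

## Working session

There is one attempt and no reset: what is moved stays moved. The work goes in short steps, each a Python script; the robot and the scene stay as the last script left them, time stands still between calls to the robot, and variables do not carry over. Pictures are saved under pics/ and viewed, and the job is handed in when it is done.

```bash
ls; mkdir -p pics
python3 - <<'E'
from rig import r,fingers,solver,monitor,cams
import cv2
o=monitor.get_obs(); print(o)
for n in ["scene","top","wrist"]:
    f=cams.grab_frame(n); cv2.imwrite(f"pics/{n}0.png",f["pixels"][...,::-1])
    print(n,f["vfov"],f["cx"],f["cy"],f["k1"],f["rvec"],f["tvec"],(f["range_z"]>0).mean())
E
```

```text
pics
{'time_s': 0.0, 'qpos': array([-8.24351127e+01,  2.79374151e+00,  5.59193574e+00,  9.29310188e+01,
        4.37207764e-04,  8.26805966e+01]), 'dq': array([-0.00485448, -0.00372402,  0.04490282, -0.08180357, -0.10182277,
       -0.00217304]), 'effort': array([-1.79306971e-05, -3.38782990e+01,  3.20015216e+01,  2.03500071e-02,
       -8.28380598e-05, -1.96635327e-06]), 'eef_pos': array([ 0.13479414, -0.50679139,  0.23011224]), 'eef_rot': array([-89.9826444 ,   0.13168656, -75.11568989]), 'ft_force': array([ 0.50669886, -0.72215846, -0.73847316]), 'wrist_torque': array([-0.00192592, -0.04480353,  0.02274284]), 'grip_width': 0.08544354873871905}
scene 47.96484644359204 321.72388648118545 198.69797718226818 0.011209134965044188 [ 0.62360339 -2.68456544  1.07051602] [0.46425347 0.22188511 1.07883401] 0.99555078125
top 57.00012169773565 317.42426877766684 199.56916349325334 -0.027452072600696962 [ 2.13507765 -2.13465235  0.18559493] [0.00792299 0.49692171 1.03197458] 0.995921875
wrist 58.730150654335944 328.0596391504117 198.66875707264757 -0.05182994505322699 [-2.27856939  1.75163435  0.28922695] [-0.52299408 -0.04171397  0.38155823] 0.995734375
```

View pics/scene0.png

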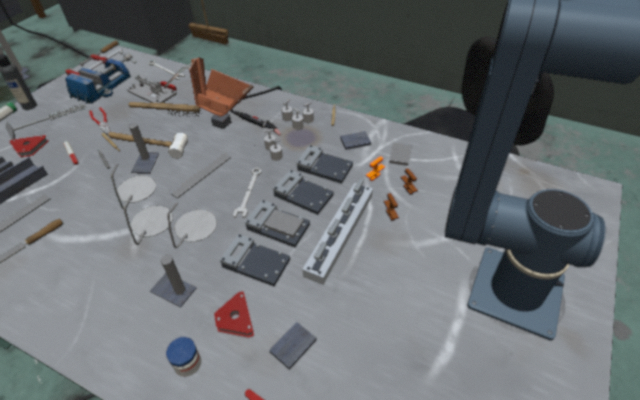

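View pics/top0.png

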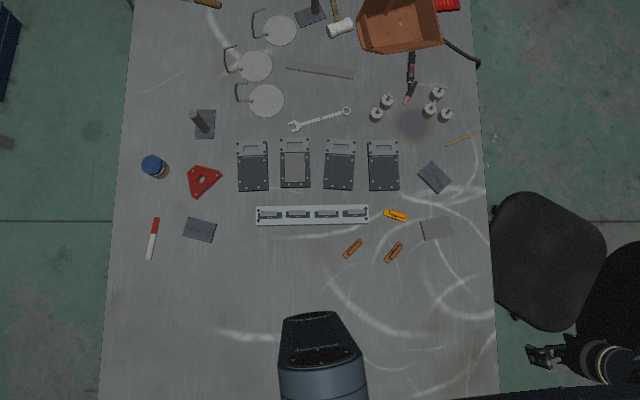

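View pics/wrist0.png

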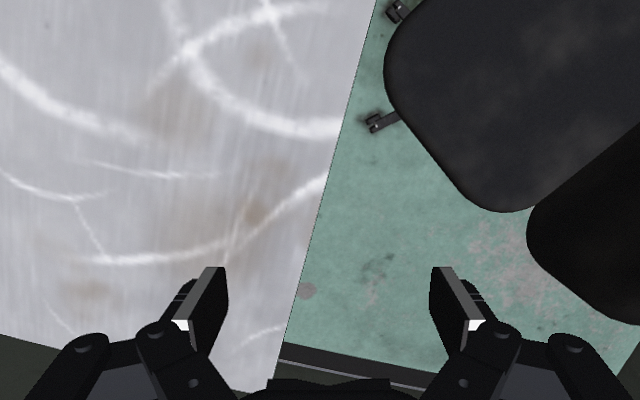

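```bash
cat > h.py <<'E'
import numpy as np, cv2
from rig import r,fingers,solver,monitor,cams
def cam(f):
    F=200/np.tan(np.radians(f["vfov"])/2)
    K=np.array([[F,0,f["cx"]],[0,F,f["cy"]],[0,0,1.]])
    return K,np.array([f["k1"],0,0,0.]),cv2.Rodrigues(np.array(f["rvec"]))[0],np.array(f["tvec"]).ravel()
def rays(f,uv):
    K,d,R,t=cam(f)
    p=cv2.undistortPointsIter(np.array(uv,float).reshape(-1,1,2),K,d,None,None,(3,50,1e-10)).reshape(-1,2)
    return np.c_[p,np.ones(len(p))]@R, -R.T@t   # world dirs (z=1 in cam), centre
def on_z(f,uv,z):
    D,c=rays(f,uv); s=(z-c[2])/D[:,2]; return c+s[:,None]*D
def xyz(f):
    v,u=np.mgrid[0:400,0:640]
    D,c=rays(f,np.c_[u.ravel(),v.ravel()])
    return (c+D*f["range_z"].reshape(-1,1)).reshape(400,640,3)
def proj(f,P):
    K,d,R,t=cam(f)
    return cv2.projectPoints(np.array(P,float).reshape(-1,1,3),np.array(f["rvec"],float),t,K,d)[0].reshape(-1,2)
def ortho(f,x0,x1,y0,y1,z,s):  # image with px size s; up=+x, left=+y, at plane z
    xs=np.arange(x1,x0,-s); ys=np.arange(y1,y0,-s)
    Y,X=np.meshgrid(ys,xs)
    p=proj(f,np.c_[X.ravel(),Y.ravel(),np.full(X.size,z)]).astype(np.float32)
    return cv2.remap(f["pixels"][...,::-1].copy(),p[:,0].reshape(X.shape),p[:,1].reshape(X.shape),cv2.INTER_CUBIC)
E
python3 - <<'E'
from h import *
f=cams.grab_frame("top"); P=xyz(f)
np.save("/tmp/top.npy",f,allow_pickle=True)
for n,(u,v) in dict(b1=(433,177),b2=(436,229),b3=(200,230),blk=(295,170),n0=(252,175),n2=(339,175),n3=(383,175),mag=(204,180),tab=(250,260),rack=(283,222),cl=(270,215),dk=(203,118),dk2=(211,130)).items(): print(n,P[v,u].round(4))
cv2.imwrite("pics/topbig.png",cv2.resize(f["pixels"][120:270,170:470,::-1],None,fx=2.66,fy=2.66,interpolation=cv2.INTER_CUBIC))
E
```

```text
b1 [ 0.5716 -0.3434  0.0135]
b2 [ 0.4136 -0.3446  0.0115]
b3 [0.4102 0.3548 0.0149]
blk [0.5878 0.0748 0.0336]
n0 [0.5763 0.2054 0.0174]
n2 [ 0.5763 -0.0572  0.018 ]
n3 [ 0.576  -0.1899  0.0202]
mag [0.5596 0.3483 0.0229]
tab [ 0.323   0.2071 -0.0012]
rack [0.4319 0.108  0.0355]
cl [0.4468 0.1407 0.0793]
dk [0.7625 0.3671 0.0073]
dk2 [0.7249 0.3414 0.0019]
```

View pics/topbig.png

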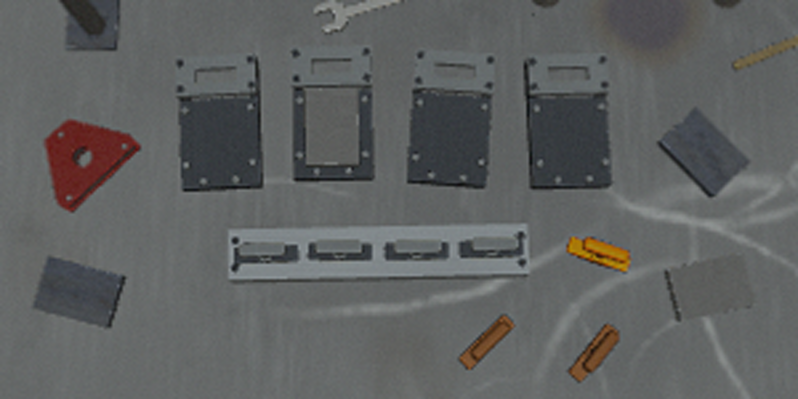

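Run:
```python
from h import *
f=cams.grab_frame("wrist"); o=monitor.get_obs()
K,d,R,t=cam(f); C=-R.T@t
from scipy.spatial.transform import Rotation as Ro
T=Ro.from_euler('xyz',o["eef_rot"],degrees=True).as_matrix()
print("cam in tool",T.T@(C-o["eef_pos"]),"axes in tool(cols)\n",(T.T@R.T).round(3))
for p,yaw in [((0.50,0.0,0.33),0),((0.50,0.0,0.33),90),((0.50,0.0,0.33),180),((0.5,0,0.33),-90),((0.42,0.3,0.25),0),((0.5,-0.3,0.25),0)]:
    print(p,yaw,solver.ik(list(p),[-90,0,yaw]))
```

```text
cam in tool [-0.00039988 -0.14278957  0.0811792 ] axes in tool(cols)
 [[ 1.     0.    -0.002]
 [ 0.002 -0.317  0.948]
 [-0.    -0.948 -0.317]]
(0.5, 0.0, 0.33) 0 [-7.68923543e+00  1.90926620e+00  1.62630450e+01  1.04353779e+02
  2.54444375e-14  8.23107646e+01]
(0.5, 0.0, 0.33) 90 [ -7.68923543   1.9092662   16.26304497 104.35377877   0.
  -7.68923543]
(0.5, 0.0, 0.33) 180 [-7.68923543e+00  1.90926620e+00  1.62630450e+01  1.04353779e+02
 -2.54444375e-14 -9.76892354e+01]
(0.5, 0, 0.33) -90 [ -7.68923543   1.9092662   16.26304497 104.35377877   0.
 172.31076457]
(0.42, 0.3, 0.25) 0 [2.80902680e+01 1.74423910e+00 6.78413353e+00 9.50398944e+01
 2.54444375e-14 1.18090268e+02]
(0.5, -0.3, 0.25) 0 [-3.75519559e+01  1.19572858e+01  1.79431703e+01  9.59858846e+01
  2.54444375e-14  5.24480441e+01]
```

Run:
```python
from h import *
r.move_ptp([0.53,0,0.33],[-90,0,90])
f=cams.grab_frame("wrist"); np.save("/tmp/w1.npy",f,allow_pickle=True)
cv2.imwrite("pics/w1.png",f["pixels"][...,::-1]); print(monitor.get_obs()["time_s"])
```

```text
2.6167
```

View pics/w1.png

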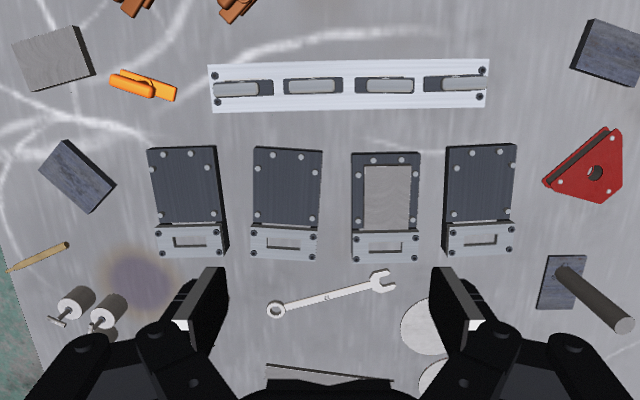

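Run:
```python
from h import *
f=np.load("/tmp/w1.npy",allow_pickle=True).item()
a=ortho(f,0.60,0.71,0.02,0.27,0.034,1/3000); b=ortho(f,0.60,0.71,-0.25,0.0,0.034,1/3000)
cv2.imwrite("pics/slots1.png",np.vstack([a[:330,:750],b[:330,:750]])); print(a.shape)
P=xyz(f)
for x,y in [(.65,.205),(.625,.205),(.625,.075),(.625,-.06),(.625,-.19)]:
    u,v=proj(f,[[x,y,.034]])[0]; print(u,v,P[int(v),int(u)])
```

```text
(330, 750, 3)
478.37163993330086 236.87441870603158 [0.66371691 0.21960775 0.00119785]
480.87859642276896 219.863248395842 [0.62944942 0.21023285 0.01978911]
384.54423029738393 220.25712295108863 [0.62472931 0.07429775 0.03375136]
283.09027043463055 220.4886376597857 [ 0.63040946 -0.06215381  0.01882394]
186.4101669131989 220.5352689165903 [ 0.63111757 -0.19787202  0.01687901]
```

View pics/slots1.png

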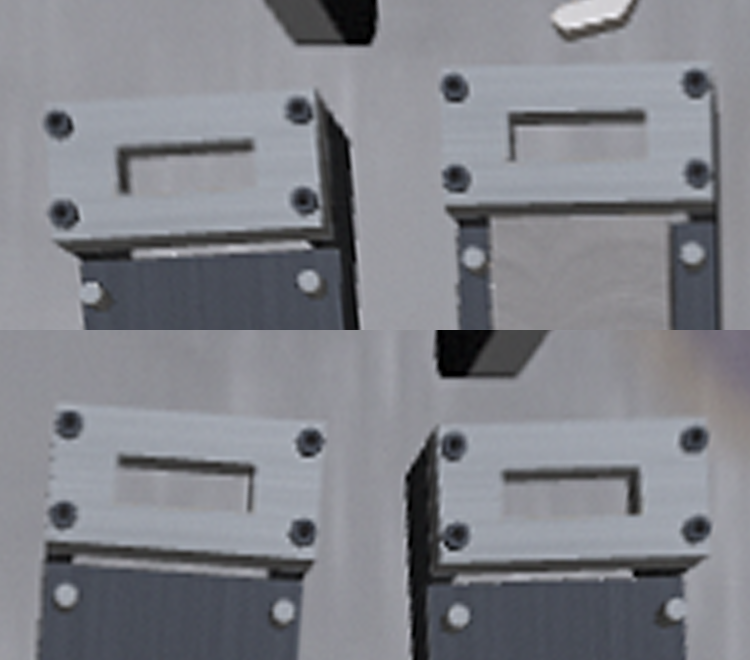

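Run:
```python
from h import *
f=np.load("/tmp/w1.npy",allow_pickle=True).item()
a=ortho(f,0.52,0.64,0.02,0.27,0.028,1/3000)[:360,:750]; b=ortho(f,0.52,0.64,-0.25,0.0,0.028,1/3000)[:360,:750]
im=np.vstack([a,b]); im=np.clip(im.astype(float)*1.5,0,255).astype(np.uint8)
cv2.imwrite("pics/pins1.png",im[:, :])
a=ortho(f,0.40,0.47,-0.01,0.19,0.034,1/4000)[:280,:800]; b=ortho(f,0.40,0.47,-0.17,0.03,0.034,1/4000)[:280,:800]
cv2.imwrite("pics/rack1.png",np.vstack([a,b]))
```

```text
(no output)
```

View pics/pins1.png

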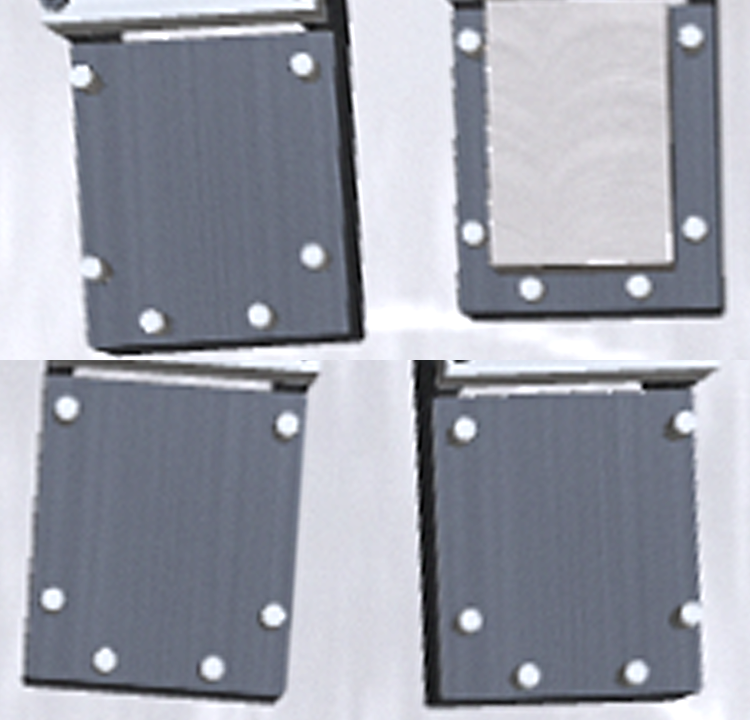

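View pics/rack1.png

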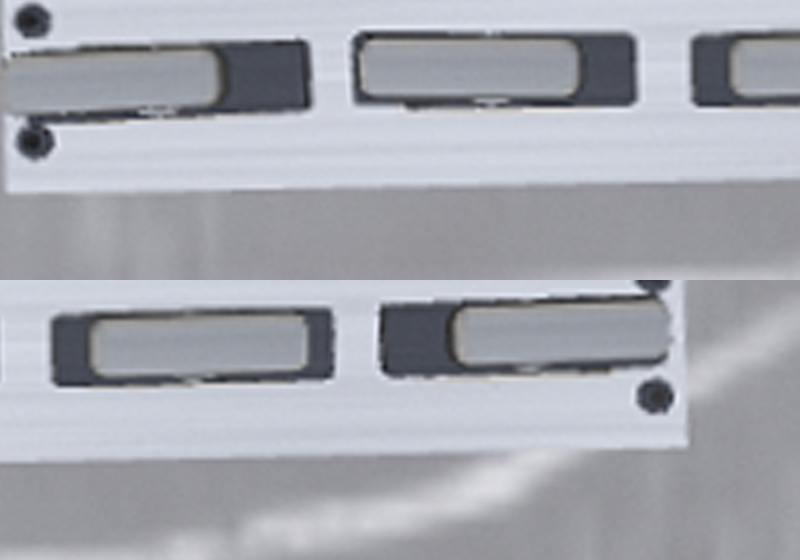

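```bash
cat > fit.py <<'E'
import numpy as np
def rigid(M,W):
    M=np.array(M,float);W=np.array(W,float);m=M.mean(0);w=W.mean(0)
    H=(M-m).T@(W-w); a=np.arctan2(H[0,1]-H[1,0],H[0,0]+H[1,1])
    R=np.array([[np.cos(a),-np.sin(a)],[np.sin(a),np.cos(a)]])
    t=w-R@m; return t,np.degrees(a),(W-(M@R.T+t))
E
python3 - <<'E'
from fit import *
pins=[(32,37),(32,-37),(-32,-37),(-32,37),(-51,18),(-51,-18)]
sl=[(78,23),(78,-23),(62,-23),(62,23)]
S=dict(A=([(81,75),(303,64),(312,255),(92,267),(152,320),(259,314)],[(117,146),(253,139),(256,185),(121,194)],.27,0,0),
B=([(469,40),(691,35),(695,227),(473,232),(532,287),(639,285)],[(510,116),(645,110),(646,158),(511,160)],.27,0,0),
C=([(66,48),(287,65),(273,255),(53,239),(105,299),(212,307)],[(119,457),(256,467),(251,514),(116,503)],0,0,330),
D=([(464,69),(686,62),(690,254),(470,260),(529,315),(637,312)],[(503,472),(639,467),(639,516),(503,516)],0,0,330))
for n,(p,s,y0,_,vo) in S.items():
    W=[(640-v/3,y0*1000-u/3) for u,v in p]; t,a,e=rigid(pins,W)
    W2=[(710-(v-vo)/3,y0*1000-u/3) for u,v in s]; t2,a2,e2=rigid(sl,W2)
    R=np.array([[np.cos(np.radians(a)),-np.sin(np.radians(a))],[np.sin(np.radians(a)),np.cos(np.radians(a))]])
    print(n,t.round(1),round(a,2),np.abs(e).max().round(2),"slot from pins",(t+R@[70,0]).round(1),"slot direct",np.mean(W2,0).round(1),round(a2,2),np.abs(e2).max().round(2))
E
```

```text
A [585.  204.3] 3.05 0.36 slot from pins [654.9 208. ] slot direct [654.7 207.8] 3.47 0.56
B [595.6  76. ] 1.26 0.19 slot from pins [665.5  77.5] slot direct [664.7  77.3] 1.65 0.67
C [589.6 -56.6] -4.21 0.43 slot from pins [659.4 -61.7] slot direct [658.2 -61.8] -4.47 0.47
D [ 586.3 -192.6] 1.72 0.54 slot from pins [ 656.3 -190.5] slot direct [ 655.8 -190.3] 0.94 0.7
```

Run:
```python
from h import *
f=np.load("/tmp/w1.npy",allow_pickle=True).item()
c=[ortho(f,x-.06,x+.06,y-.065,y+.065,0.014,1/3000)[:360,:390] for x,y in [(.41,.355),(.572,-.343),(.414,-.345)]]
cv2.imwrite("pics/bl1.png",np.hstack(c[:]).clip(0,255)[:, :1170])
import numpy as np
cv2.imwrite("pics/bl1.png",np.vstack([np.hstack(c[:2]),np.hstack([c[2],c[2]*0])]))
```

```text
(no output)
```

View pics/bl1.png

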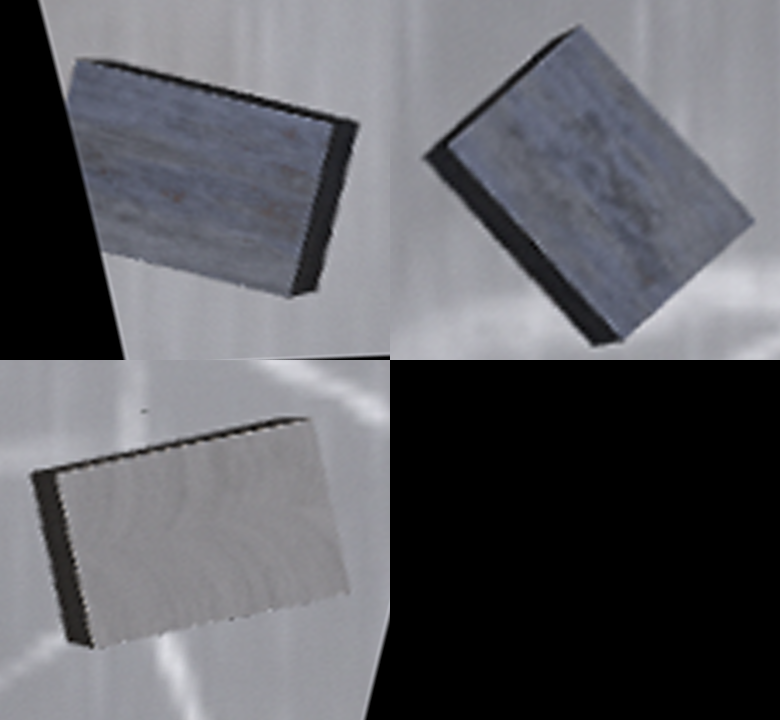

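```bash
cat >> h.py <<'E'
def ang(a,m=180.): return (a+m/2)%m-m/2
def find_blank(f,xy,zlo=0.009,zhi=0.02,rad=0.08):
    P=xyz(f).reshape(-1,3); m=(P[:,2]>zlo)&(P[:,2]<zhi)&(np.hypot(P[:,0]-xy[0],P[:,1]-xy[1])<rad)
    Q=P[m]; xx=Q[:,:2]
    for _ in range(2):
        (c,s,a)=cv2.minAreaRect((xx*1000).astype(np.float32))
        # trim: density-based via mask
        H,xe,ye=np.histogram2d(xx[:,0],xx[:,1],bins=[np.arange(xy[0]-.1,xy[0]+.1,.002),np.arange(xy[1]-.1,xy[1]+.1,.002)])
        break
    img=(H>0).astype(np.uint8); img=cv2.morphologyEx(img,cv2.MORPH_CLOSE,np.ones((3,3)));img=cv2.morphologyEx(img,cv2.MORPH_OPEN,np.ones((5,5)))
    n,l,st,_=cv2.connectedComponentsWithStats(img); k=1+np.argmax(st[1:,4])
    i=np.clip(((xx[:,0]-xe[0])/.002).astype(int),0,img.shape[0]-1); j=np.clip(((xx[:,1]-ye[0])/.002).astype(int),0,img.shape[1]-1)
    xx=xx[l[i,j]==k]
    c,s,a=cv2.minAreaRect((xx*1000).astype(np.float32))
    # yaw of the SHORT side (jaw direction)
    if s[0]>s[1]: a+=90
    return np.array(c)/1000, ang(a), sorted(s), np.median(Q[:,2])
E
python3 - <<'E'
from h import *
f=np.load("/tmp/w1.npy",allow_pickle=True).item()
for xy in [(.41,.355),(.572,-.343),(.414,-.345)]: print(find_blank(f,xy))
P=xyz(f)
for (u,v) in [(120,110),(330,130),(520,120),(120,230),(330,290)]: print(u,v,P[v,u].round(4))
Q=P[100:260:5,100:560:5].reshape(-1,3); Q=Q[np.abs(Q[:,2])<.005]
A=np.c_[Q[:,:2],np.ones(len(Q))]; print(np.linalg.lstsq(A,Q[:,2],rcond=None)[0], np.std(Q[:,2]))
E
```

```text
(array([0.4105907 , 0.35809335]), -14.377433776855469, [60.83408737182617, 90.77395629882812], np.float64(0.015041775984888234))
(array([ 0.57122839, -0.3484212 ]), -47.9459114074707, [62.8741340637207, 88.77841186523438], np.float64(0.013947276735850639))
(array([ 0.41642929, -0.34749731]), 12.148537635803223, [60.93498992919922, 90.83358001708984], np.float64(0.013960451623677372))
120 110 [ 0.4819 -0.2748 -0.0005]
330 130 [ 5.104e-01  2.600e-03 -2.000e-04]
520 120 [0.496  0.2543 0.0018]
120 230 [ 0.6535 -0.306   0.0009]
330 290 [7.542e-01 2.600e-03 1.000e-04]
[4.47663913e-04 1.74276867e-03 9.29909042e-05] 0.0009397070610480827
```

Run:
```python
from h import *
p=(0.571,-0.346); yaw=132
r.move_ptp([*p,0.2],[-90,0,yaw])
f=cams.grab_frame("wrist"); np.save("/tmp/w2.npy",f,allow_pickle=True)
b=find_blank(f,p); print(b)
im=f["pixels"][...,::-1].copy()
c,a,s,_=b; R=np.array([[np.cos(np.radians(a)),-np.sin(np.radians(a))],[np.sin(np.radians(a)),np.cos(np.radians(a))]])
q=np.array([[30,44],[30,-44],[-30,-44],[-30,44]])/1000@R.T+c
cv2.polylines(im,[np.round(proj(f,np.c_[q,[.014]*4])).astype(np.int32)],True,(0,0,255),1)
cv2.imwrite("pics/w2.png",im); print(monitor.get_obs()["time_s"],monitor.get_obs()["eef_pos"])
```

```text
(array([ 0.57072339, -0.34888586]), -48.00044250488281, [60.136863708496094, 88.17613983154297], np.float64(0.01454469702641839))
4.0583 [ 0.5715781  -0.34516077  0.20103484]
```

View pics/w2.png

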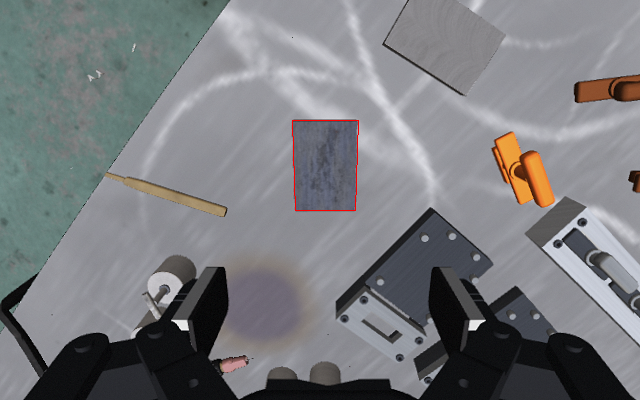

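```bash
cat >> h.py <<'E'
def st(tag=""):
    o=monitor.get_obs(); print(tag,"t%.1f"%o["time_s"],"p",o["eef_pos"].round(4),"F",o["ft_force"].round(1),"M",o["wrist_torque"].round(2),"w%.4f"%o["grip_width"],"yaw%.2f"%o["eef_rot"][2]); return o
E
python3 - <<'E'
from h import *
p=(0.5707,-0.3489); yaw=132
r.move_l([*p,0.05],[-90,0,yaw],speed=.2); st("50")
r.move_l([*p,-0.001],[-90,0,yaw],speed=.08); st("down")
fingers.close_gripper(); st("closed")
r.move_l([*p,0.03],[-90,0,yaw],speed=.05); st("up30")
f=cams.grab_frame("wrist"); cv2.imwrite("pics/w3.png",f["pixels"][...,::-1])
E
```

```text
50 t5.0 p [ 0.5718 -0.3493  0.0519] F [-0.2 -0.5  1. ] M [-0.02 -0.02 -0.01] w0.0856 yaw132.03
down t5.7 p [ 0.5708 -0.349  -0.001 ] F [0.1 0.1 1.1] M [-0.02 -0.02  0.03] w0.0853 yaw132.00
closed t6.1 p [ 0.5718 -0.3497  0.0007] F [-0.6 -0.3  4.5] M [0.06 0.   0.01] w0.0580 yaw132.00
up30 t6.9 p [ 0.5706 -0.3488  0.0299] F [ 0.3 -0.1 -3.2] M [-0.01  0.08 -0.03] w0.0581 yaw132.00
```

View pics/w3.png

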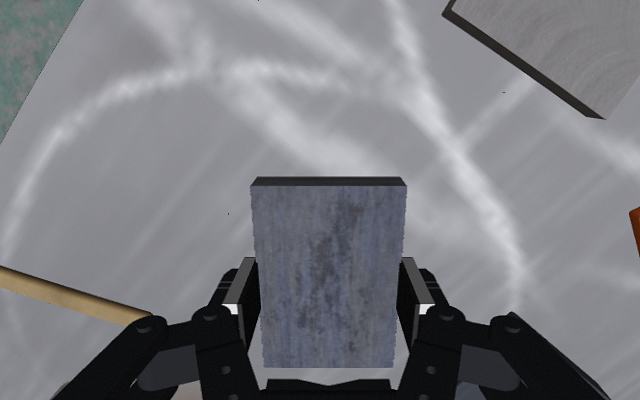

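```bash
cat >> h.py <<'E'
def inhand(xy,z):
    """blank held with underside near z: returns offset of blank centre from TCP in tool-yaw frame and yaw error"""
    r.wait(0.3); o=monitor.get_obs(); f=cams.grab_frame("wrist")
    P=xyz(f).reshape(-1,3); y=np.radians(o["eef_rot"][2]); D=P[:,:2]-o["eef_pos"][:2]
    jx=D@[np.cos(y),np.sin(y)]; lz=D@[-np.sin(y),np.cos(y)]   # along jaw, along tool z
    m=(np.abs(P[:,2]-(z+.014))<.005)&(np.abs(jx)<.034)&(np.abs(lz)<.07)
    c,s,a=cv2.minAreaRect((np.c_[jx[m],lz[m]]*1000).astype(np.float32))
    h=np.median(P[m,2])
    print("inhand",np.round(c,1),np.round(s,1),round(a,2),"top z",h.round(4),"tcp",o["eef_pos"].round(4))
    return c,s,a,f
E
python3 - <<'E'
from h import *
inhand(None,0.03)
r.move_l([0.5707,-0.3489,0.15],speed=.25)
r.move_ptp([0.5863,-0.1926,0.15],[-90,0,91.72])
r.move_l([0.5863,-0.1926,0.06],speed=.2); r.wait(.2)
st("over")
f=cams.grab_frame("wrist"); cv2.imwrite("pics/w4.png",f["pixels"][...,::-1]); np.save("/tmp/w4.npy",f,allow_pickle=True)
inhand(None,0.06)
E
```

```text
inhand [-0.  -0.2] [89.5 68. ] 89.83 top z 0.0436 tcp [ 0.5705 -0.3488  0.0296]
over t9.6 p [ 0.588  -0.1936  0.0627] F [ 0.   0.4 -2.6] M [-0.02  0.04  0.05] w0.0584 yaw91.71
inhand [0.1 0.3] [67.9 89.3] 0.04 top z 0.0741 tcp [ 0.5864 -0.1926  0.0603]
```

View pics/w4.png

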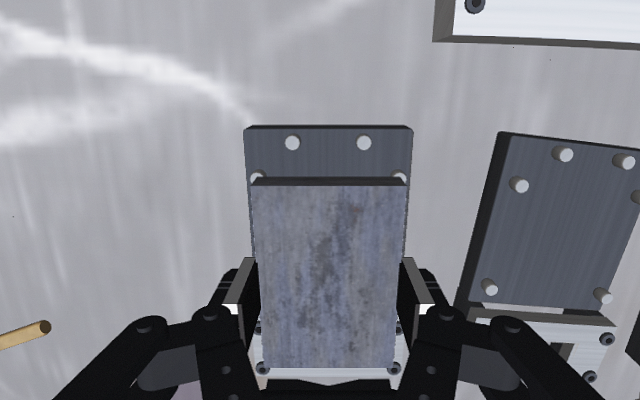

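Run:
```python
from h import *
p=[0.5863,-0.1926]
r.move_l([*p,0.03],speed=.1); r.wait(.1); st("30")
r.move_l([*p,0.0215],speed=.04);r.wait(.15); st("21.5")
r.move_l([*p,0.0195],speed=.03); r.wait(.15); st("19.5")
fingers.ungrasp(); st("open")
r.move_l([*p,0.10],speed=.2)
r.move_l([*p,0.2],speed=.3)
r.wait(.2); f=cams.grab_frame("wrist"); cv2.imwrite("pics/w5.png",f["pixels"][...,::-1])
P=xyz(f)
print(find_blank(f,p,.029,.04)); st()
```

```text
30 t10.5 p [ 0.5866 -0.1927  0.0305] F [-0.1  0.3 -2.6] M [-0.01  0.05 -0.01] w0.0582 yaw91.72
21.5 t11.1 p [ 0.5864 -0.1927  0.0216] F [-0.5 -1.  -3.9] M [0.03 0.02 0.02] w0.0582 yaw91.72
19.5 t11.4 p [ 0.5865 -0.1927  0.0197] F [ 0.  -1.  -3.6] M [-0.14 -0.12  0.05] w0.0584 yaw91.72
open t11.8 p [ 0.5866 -0.1927  0.02  ] F [-0.3  0.5 -0.4] M [-0.03 -0.02  0.04] w0.0859 yaw91.72
(array([ 0.60131927, -0.19312991]), -87.82580041885376, [89.2122573852539, 119.71923828125], np.float64(0.03362580483325231))
 t13.1 p [ 0.585  -0.192   0.1971] F [ 0.6 -0.2 -0.2] M [-0.04 -0.01 -0.04] w0.0854 yaw91.72
```

View pics/w5.png

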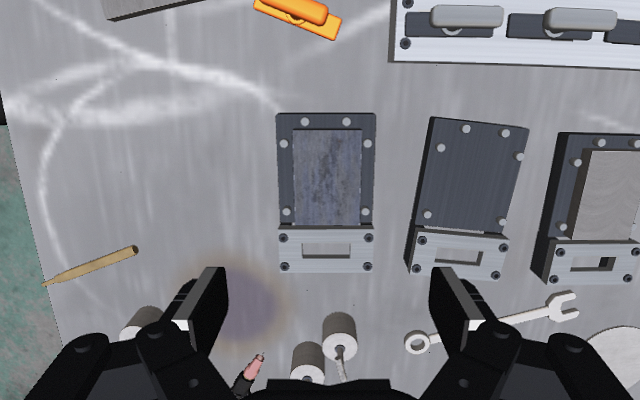

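```bash
cat >> h.py <<'E'
def look_blank(p,yaw,name):
    r.move_ptp([*p,0.2],[-90,0,yaw]); r.wait(.15)
    f=cams.grab_frame("wrist"); b=find_blank(f,p); print(b)
    im=f["pixels"][...,::-1].copy()
    c,a,s,_=b; R=np.array([[np.cos(np.radians(a)),-np.sin(np.radians(a))],[np.sin(np.radians(a)),np.cos(np.radians(a))]])
    q=np.array([[30,44],[30,-44],[-30,-44],[-30,44]])/1000@R.T+c
    cv2.polylines(im,[np.round(proj(f,np.c_[q,[.014]*4])).astype(np.int32)],True,(0,0,255),1)
    cv2.imwrite(name,im); st(); return b
def pick_blank(p,yaw):
    r.move_l([*p,0.05],[-90,0,yaw],speed=.2)
    r.move_l([*p,-0.001],[-90,0,yaw],speed=.08); st("down")
    fingers.close_gripper(); st("closed")
    r.move_l([*p,0.03],[-90,0,yaw],speed=.05); 
    inhand(None,.03)
    r.move_l([*p,0.15],speed=.25)
def over_nest(p,yaw,name):
    r.move_ptp([*p,0.15],[-90,0,yaw])
    r.move_l([*p,0.06],speed=.2); r.wait(.2); st("over")
    f=cams.grab_frame("wrist"); cv2.imwrite(name,f["pixels"][...,::-1]); inhand(None,.06)
def place(p,name):
    r.move_l([*p,0.03],speed=.1); r.wait(.1); st("30")
    r.move_l([*p,0.0215],speed=.04);r.wait(.15); o=st("21.5")
    if o["ft_force"][2]>8: print("CONTACT"); return
    r.move_l([*p,0.0195],speed=.03); r.wait(.15); st("19.5")
    fingers.ungrasp(); st("open")
    r.move_l([*p,0.10],speed=.2)
    r.move_l([*p,0.2],speed=.3); r.wait(.2)
    f=cams.grab_frame("wrist"); cv2.imwrite(name,f["pixels"][...,::-1]); st()
E
python3 - <<'E'
from h import *
look_blank((.4164,-.347),12,"pics/w6.png")
E
```

```text
(array([ 0.4167309 , -0.34753387]), 12.184022903442383, [60.228939056396484, 88.14515686035156], np.float64(0.014359066167925594))
 t14.3 p [ 0.4173 -0.3463  0.1999] F [-0.   0.4 -0.7] M [-0.03  0.03  0.01] w0.0854 yaw12.14
```

View pics/w6.png

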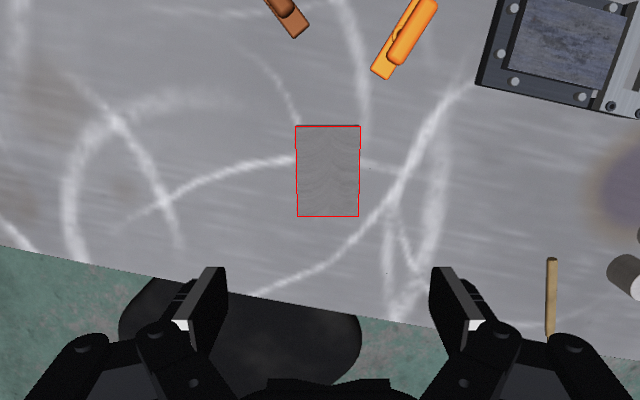

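Run:
```python
from h import *
pick_blank((.4167,-.3475),12.18)
over_nest((.5896,-.0566),85.79,"pics/w7.png")
```

```text
down t15.9 p [ 0.4167 -0.3476 -0.001 ] F [ 0.5  0.2 -0.1] M [ 0.03 -0.02  0.  ] w0.0850 yaw12.18
closed t16.3 p [ 4.174e-01 -3.484e-01  4.000e-04] F [-1.   0.9  4.1] M [0.01 0.15 0.02] w0.0583 yaw12.18
inhand [-0.  -0.3] [67.9 89.2] 0.08 top z 0.0436 tcp [ 0.4165 -0.3473  0.0296]
over t20.1 p [ 0.5915 -0.0572  0.0627] F [ 0.1  0.6 -5.2] M [-0.   -0.02  0.  ] w0.0581 yaw85.77
inhand [-0.1 -0. ] [89.4 67.9] 89.37 top z 0.0743 tcp [ 0.5897 -0.0566  0.0602]
```

View pics/w7.png

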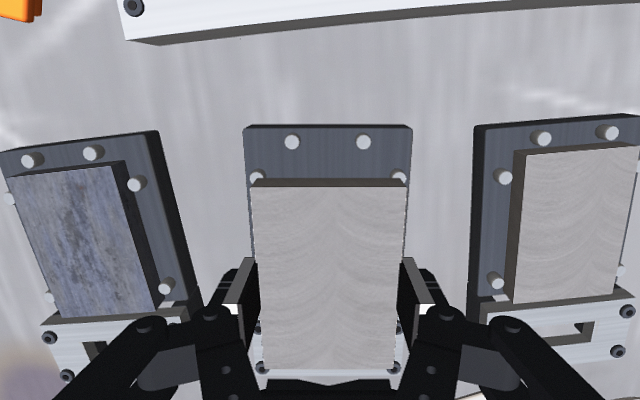

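Run:
```python
from h import *
place((.5896,-.0566),"pics/w8.png")
look_blank((.4106,.358),165.6,"pics/w9.png")
```

```text
30 t21.1 p [ 0.59   -0.0567  0.0305] F [-1.6 -0.6 -5.4] M [0.01 0.02 0.  ] w0.0583 yaw85.79
21.5 t21.6 p [ 0.5897 -0.0566  0.0216] F [-0.4  0.2 -4.8] M [ 0.02 -0.05  0.02] w0.0580 yaw85.79
19.5 t22.0 p [ 0.5896 -0.0566  0.0195] F [ 0.6 -0.5 -4.8] M [ 0.   -0.03  0.03] w0.0578 yaw85.79
open t22.4 p [ 0.5904 -0.0568  0.0205] F [ 0.8 -0.5 -0.2] M [ 0.01 -0.01 -0.01] w0.0855 yaw85.79
 t23.7 p [ 0.5882 -0.0563  0.1972] F [-0.7  0.1  0.4] M [-0.01 -0.   -0.01] w0.0855 yaw85.79
(array([0.40991461, 0.35796329]), -13.930488586425781, [60.21140670776367, 87.95152282714844], np.float64(0.014591789378962994))
 t25.5 p [0.4113 0.3573 0.1999] F [ 0.4 -0.4 -0.2] M [-0.    0.04 -0.04] w0.0853 yaw165.50
```

View pics/w8.png

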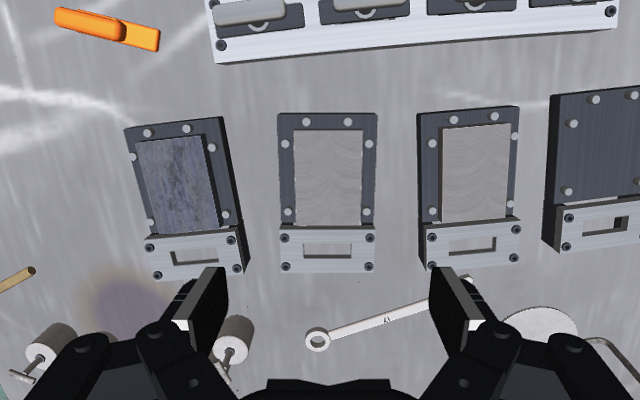

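View pics/w9.png

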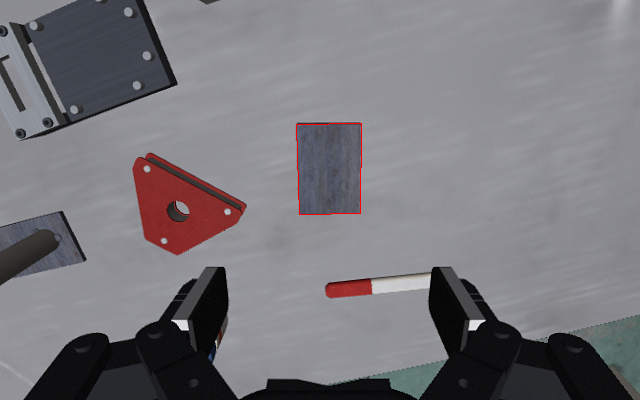

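Run:
```python
from h import *
pick_blank((.4099,.3580),166.07)
over_nest((.585,.2043),93.05,"pics/w10.png")
```

```text
down t27.2 p [ 0.41   0.358 -0.001] F [0.2 0.1 0.2] M [ 0.   -0.03 -0.06] w0.0855 yaw166.07
closed t27.6 p [0.4111 0.3587 0.0005] F [0.2 0.2 4.5] M [-0.1  -0.04 -0.04] w0.0576 yaw166.07
inhand [-0.1  0.4] [89.3 68. ] 89.63 top z 0.0438 tcp [0.4097 0.3578 0.0296]
over t31.1 p [0.5869 0.205  0.0629] F [ 0.5 -0.2 -5.4] M [ 0.01 -0.07  0.01] w0.0581 yaw93.07
inhand [-0.1  1.2] [89.4 68. ] 89.46 top z 0.0742 tcp [0.5851 0.2042 0.0602]
```

View pics/w10.png

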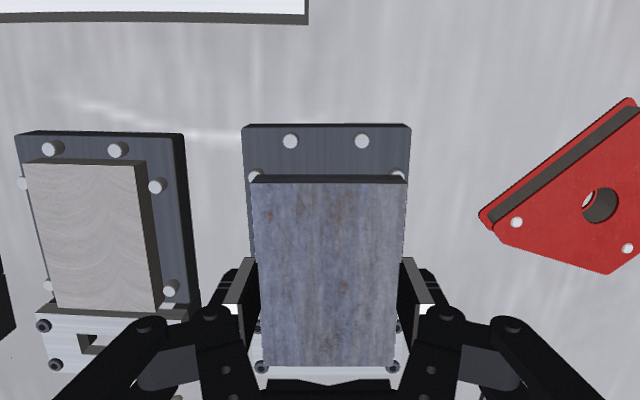

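Run:
```python
from h import *
place((.5859,.2040),"pics/w11.png")
r.move_ptp([0.53,0,0.33],[-90,0,90]); r.wait(.3)
f=cams.grab_frame("wrist"); np.save("/tmp/w12.npy",f,allow_pickle=True)
im=f["pixels"][...,::-1]
cv2.imwrite("pics/w12.png",im)
# decks at z=.034 and rack handles at z=.080
a=ortho(f,0.40,0.48,-0.01,0.19,0.080,1/4000)[:320,:800]; b=ortho(f,0.40,0.48,-0.17,0.03,0.080,1/4000)[:320,:800]
cv2.imwrite("pics/rack2.png",np.vstack([a[:300],b[:300]]))
P=xyz(f).reshape(-1,3)
for y in (.139,.057,-.025,-.107):
    m=(P[:,2]>.074)&(P[:,2]<.09)&(np.abs(P[:,1]-y)<.041)&(np.abs(P[:,0]-.44)<.05); 
    c,s,an=cv2.minAreaRect((P[m,:2]*1000).astype(np.float32)); print(y,m.sum(),np.round(c,1),np.round(s,1),an, np.median(P[m,2]))
st()
```

```text
30 t32.0 p [0.5863 0.2041 0.0305] F [ 0.8  0.3 -4.4] M [-0.03 -0.06  0.04] w0.0579 yaw93.05
21.5 t32.5 p [0.586  0.204  0.0216] F [ 0.   0.6 -5.6] M [-0.01  0.04 -0.03] w0.0579 yaw93.05
19.5 t32.9 p [0.586  0.204  0.0196] F [ 0.5  0.3 -4.8] M [ 0.05 -0.07  0.04] w0.0577 yaw93.05
open t33.3 p [0.5867 0.2042 0.0206] F [-0.3  0.2  1. ] M [-0.01 -0.01  0.02] w0.0854 yaw93.05
 t34.6 p [0.5845 0.2037 0.197 ] F [ 0.1 -0.8 -0. ] M [-0.02  0.03 -0.02] w0.0857 yaw93.05
0.139 617 [450.  145.5] [14.4 49.4] 3.4805984497070312 0.08003591480825167
0.057 623 [452.3  65.4] [13.4 50.4] 0.3459446430206299 0.07994722976026009
-0.025 635 [453.4 -17.6] [14.2 49.2] 1.6705867052078247 0.07985672097765806
-0.107 625 [456.  -99.6] [14.2 50.4] 1.7600401639938354 0.07961732630790946
 t35.9 p [0.53   0.0007 0.3292] F [-0.   0.3  0. ] M [-0.01  0.01 -0.02] w0.0854 yaw90.07
```

View pics/w12.png

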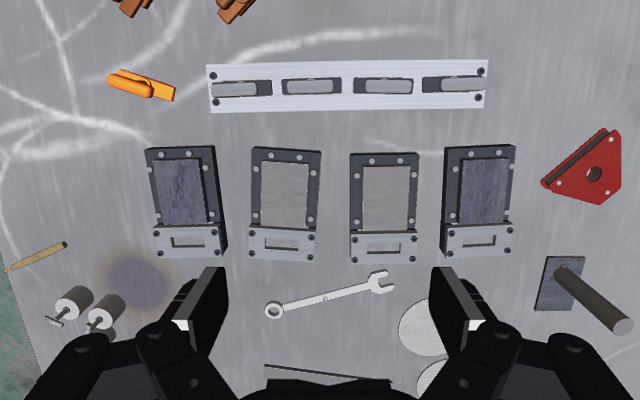

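View pics/rack2.png

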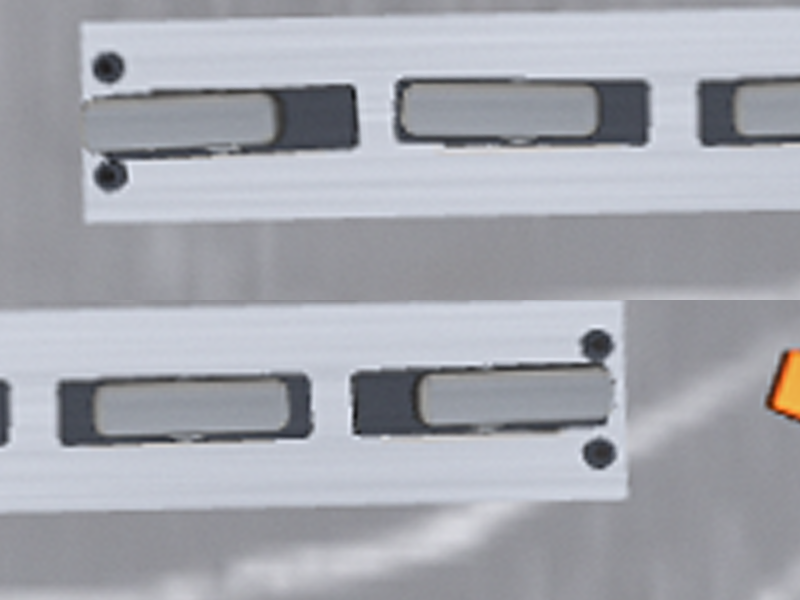

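```bash
cat >> h.py <<'E'
def find_handle(f,xy,zlo=.074,zhi=.09,rad=.04):
    P=xyz(f).reshape(-1,3); m=(P[:,2]>zlo)&(P[:,2]<zhi)&(np.hypot(P[:,0]-xy[0],P[:,1]-xy[1])<rad)
    c,s,a=cv2.minAreaRect((P[m,:2]*1000).astype(np.float32))
    if s[0]>s[1]: a+=90
    a=ang(a); print("handle",m.sum(),np.round(c,1),np.round(sorted(s),1),"yaw %.2f"%a,"z %.4f"%np.median(P[m,2])); return np.array(c)/1000,a
def pick_clamp(p,yaw,name):
    r.move_ptp([*p,0.16],[-90,0,yaw]); r.wait(.2); f=cams.grab_frame("wrist"); st("hover")
    c,a=find_handle(f,p)
    cv2.imwrite(name,f["pixels"][...,::-1])
    return c,a
E
python3 - <<'E'
from h import *
pick_clamp((.456,-.0996),1.76,"pics/w13.png")
E
```

```text
hover t37.4 p [ 0.4567 -0.0996  0.1607] F [-0.3  0.4  0.2] M [-0.02 -0.01  0.03] w0.0856 yaw1.80
handle 1398 [456.2 -99.1] [13.7 49.1] yaw 2.26 z 0.0797
```

View pics/w13.png

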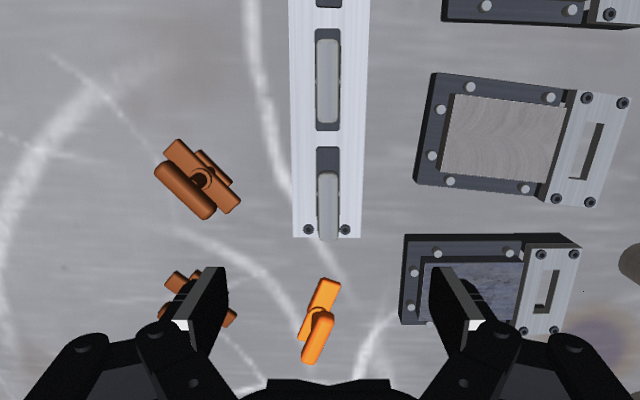

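```bash
cat >> h.py <<'E'
def grab_clamp(p,yaw):
    r.move_l([*p,0.054],[-90,0,yaw],speed=.12); st("down")
    fingers.close_gripper(); r.wait(.15); st("closed")
    r.move_l([*p,0.10],speed=.1); st("up")
    r.move_l([*p,0.16],speed=.25)
E
python3 - <<'E'
from h import *
grab_clamp((.4562,-.0991),2.0)
s=(.6561,-.1904)
r.move_ptp([*s,0.16],[-90,0,1.7]); 
r.move_l([*s,0.11],speed=.15); r.wait(.3); st("over")
f=cams.grab_frame("wrist"); cv2.imwrite("pics/w14.png",f["pixels"][...,::-1]);np.save("/tmp/w14.npy",f,allow_pickle=True)
E
```

```text
down t38.4 p [ 0.4569 -0.0994  0.0549] F [0.8 0.2 0.5] M [ 0.02  0.02 -0.03] w0.0855 yaw2.00
closed t39.2 p [ 0.4566 -0.0992  0.0543] F [1.5 0.2 1.5] M [-0.02 -0.2   0.03] w0.0126 yaw2.00
up t39.8 p [ 0.4559 -0.099   0.0996] F [-0.3 -0.6 -2. ] M [-0.03  0.02 -0.01] w0.0129 yaw2.00
over t41.9 p [ 0.6569 -0.1907  0.1116] F [-0.3  0.1 -2.2] M [ 0.   -0.04  0.05] w0.0128 yaw1.70
```

View pics/w14.png

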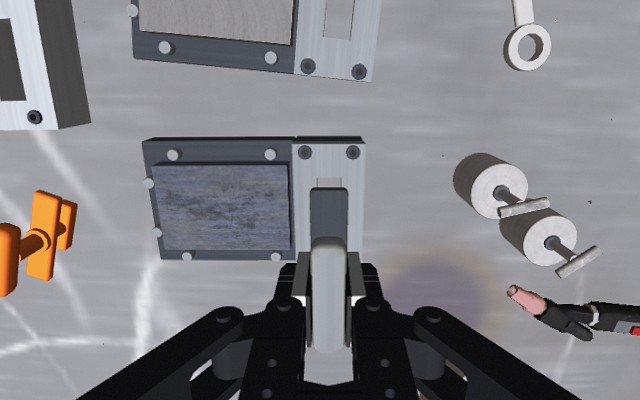

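```bash
cat >> h.py <<'E'
def insert(s):
    for z,v in ((.082,.1),(.076,.03),(.071,.03),(.064,.04),(.0565,.04)):
        r.move_l([*s,z],speed=v); r.wait(.1); o=st("z%.4f"%z)
        if o["ft_force"][2]>6 or np.hypot(*o["ft_force"][:2])>12: print("CONTACT"); return False
    return True
E
python3 - <<'E'
from h import *
insert((.6561,-.1904))
E
```

```text
z0.0820 t42.4 p [ 0.6563 -0.1905  0.0824] F [ 0.  -0.3 -1.2] M [-0.02 -0.01  0.02] w0.0131 yaw1.70
z0.0760 t42.9 p [ 0.6561 -0.1904  0.076 ] F [ 0.4  0.2 -1.8] M [ 0.02 -0.02  0.  ] w0.0129 yaw1.70
z0.0710 t43.3 p [ 0.656  -0.1904  0.0709] F [-0.4 -0.7 -1.9] M [-0.06  0.01 -0.02] w0.0126 yaw1.70
z0.0640 t43.7 p [ 0.656  -0.1903  0.0638] F [ 0.2  0.3 -2.3] M [-0.05  0.04  0.05] w0.0127 yaw1.70
z0.0565 t44.2 p [ 0.656  -0.1904  0.0564] F [ 0.2  0.4 -2.7] M [-0.03  0.02 -0.03] w0.0131 yaw1.70
```

```bash
cat >> h.py <<'E'
def turn_release(s,yaw,name):
    r.move_l([*s,.0552],speed=.03); r.wait(.1); y0=st("low")["eef_rot"][2]
    for k in (.5,1): 
        r.move_ptp([*s,.0552],[-90,0,y0+(yaw-y0)*k]); r.wait(.1); st("turn")
    r.move_l([*s,.0543],speed=.02); r.wait(.15); st("seat")
    fingers.ungrasp(); r.wait(.1); st("open")
    r.move_l([*s,.10],speed=.12); r.move_l([*s,.2],speed=.3); r.wait(.2)
    f=cams.grab_frame("wrist"); cv2.imwrite(name,f["pixels"][...,::-1]); find_handle(f,s,.07,.09); st()
E
python3 - <<'E'
from h import *
turn_release((.6561,-.1904),91.7,"pics/w15.png")
E
```

```text
low t44.5 p [ 0.6562 -0.1904  0.0553] F [ 0.2 -0.2 -2.3] M [ 0.03 -0.02  0.02] w0.0126 yaw1.70
turn t45.4 p [ 0.6561 -0.1904  0.0552] F [-0.6  0.6 -1.9] M [ 0.03 -0.    0.01] w0.0127 yaw46.65
turn t46.3 p [ 0.6561 -0.1904  0.0552] F [-0.4 -0.  -1.9] M [ 0.01 -0.03 -0.03] w0.0130 yaw91.64
seat t46.7 p [ 0.6562 -0.1904  0.0544] F [ 0.4  0.5 -1.9] M [-0.01 -0.05  0.05] w0.0130 yaw91.70
open t47.5 p [ 0.6561 -0.1904  0.0543] F [0.2 0.1 0.7] M [ 0.01  0.01 -0.05] w0.0855 yaw91.70
handle 1087 [ 656.4 -189.2] [13.9 49.8] yaw -88.59 z 0.0797
 t48.7 p [ 0.655  -0.19    0.1972] F [0.6 0.7 0.5] M [ 0.03 -0.   -0.  ] w0.0853 yaw91.70
```

View pics/w15.png

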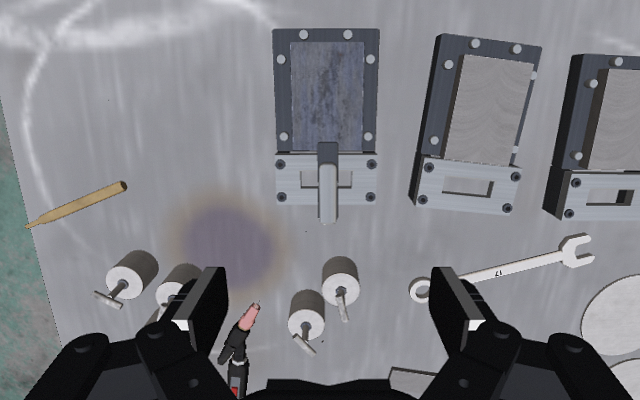

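Run:
```python
from h import *
c,a=pick_clamp((.4534,-.0176),1.7,"pics/w16.png")
assert np.hypot(c[0]-.4534,c[1]+.0176)<.003 and abs(a-1.7)<2
grab_clamp(tuple(c),1.7)
s=(.6589,-.0617)
r.move_ptp([*s,0.16],[-90,0,-4.2]); 
r.move_l([*s,0.11],speed=.15); r.wait(.3); st("over")
f=cams.grab_frame("wrist"); cv2.imwrite("pics/w17.png",f["pixels"][...,::-1])
```

```text
hover t50.5 p [ 0.4538 -0.0178  0.1601] F [-0.3 -0.4 -0.1] M [ 0.01 -0.02 -0.01] w0.0855 yaw1.69
handle 1401 [453.2 -17.3] [13.6 49.5] yaw 2.16 z 0.0797
down t51.6 p [ 0.454  -0.0175  0.0548] F [ 0.1 -0.7  0.7] M [ 0.02 -0.01 -0.06] w0.0852 yaw1.70
closed t52.4 p [ 0.4536 -0.0174  0.0543] F [ 1.5 -0.5  1.9] M [ 0.05 -0.22 -0.02] w0.0133 yaw1.70
up t53.0 p [ 0.4528 -0.0173  0.0995] F [-0.1  0.2 -2.2] M [-0.01  0.05 -0.02] w0.0129 yaw1.70
over t55.0 p [ 0.6597 -0.0619  0.1116] F [-0.2 -0.6 -2.9] M [-0.01  0.04 -0.03] w0.0127 yaw-4.20
```

View pics/w17.png

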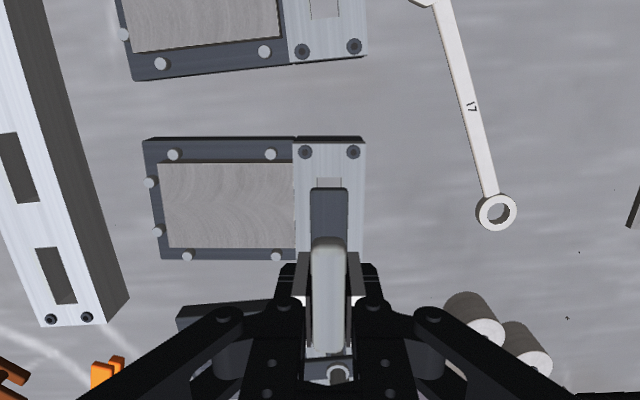

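Run:
```python
from h import *
s=(.6589,-.0617)
if insert(s): turn_release(s,85.8,"pics/w18.png")
```

```text
z0.0820 t55.6 p [ 0.6591 -0.0618  0.0824] F [-0.3  0.1 -1.9] M [-0.04 -0.02  0.01] w0.0128 yaw-4.20
z0.0760 t56.0 p [ 0.6589 -0.0617  0.076 ] F [-0.3 -0.1 -1.6] M [ 0.02  0.01 -0.04] w0.0131 yaw-4.20
z0.0710 t56.5 p [ 0.6588 -0.0617  0.0708] F [-0.3 -0.2 -1.4] M [-0.   -0.01 -0.02] w0.0129 yaw-4.20
z0.0640 t56.9 p [ 0.6588 -0.0617  0.0638] F [-0.6  0.8 -2.2] M [-0.02  0.06  0.02] w0.0129 yaw-4.20
z0.0565 t57.3 p [ 0.6588 -0.0617  0.0563] F [-0.7  0.  -2.1] M [-0.02  0.03 -0.01] w0.0130 yaw-4.20
low t57.7 p [ 0.6589 -0.0617  0.0552] F [ 0.7  0.4 -2.5] M [-0.04 -0.02  0.  ] w0.0128 yaw-4.20
turn t58.5 p [ 0.6589 -0.0617  0.0552] F [ 0.2 -0.3 -1.4] M [0.01 0.04 0.02] w0.0129 yaw40.75
turn t59.4 p [ 0.6589 -0.0617  0.0552] F [ 0.5 -0.3 -1.7] M [ 0.07  0.03 -0.03] w0.0127 yaw85.74
seat t59.8 p [ 0.659  -0.0617  0.0544] F [ 0.1 -0.  -1.4] M [ 0.   -0.07  0.  ] w0.0130 yaw85.79
open t60.6 p [ 0.6589 -0.0617  0.0543] F [ 0.5  0.2 -0.3] M [-0.    0.01 -0.02] w0.0853 yaw85.80
handle 1099 [658.8 -60.5] [13.6 48.8] yaw 85.60 z 0.0797
 t61.9 p [ 0.6577 -0.0615  0.1972] F [-1.  -0.3  0.3] M [-0.03 -0.01  0.01] w0.0856 yaw85.80
```

View pics/w18.png

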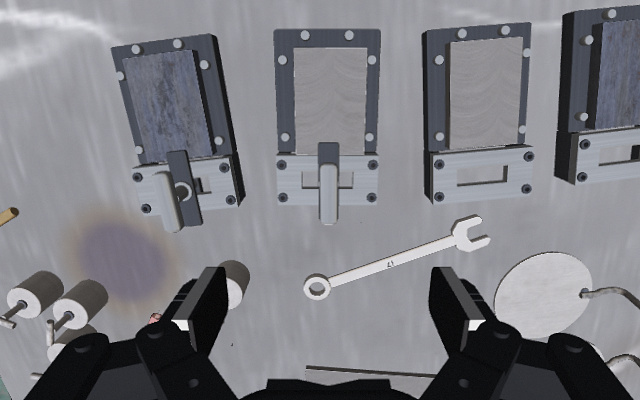

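Both locked. Next B with the rack's second clamp.

Run:
```python
from h import *
c,a=pick_clamp((.4523,.0654),1.5,"pics/w19.png")
assert np.hypot(c[0]-.4523,c[1]-.0654)<.003 and abs(a-1.5)<2.2
grab_clamp(tuple(c),a)
s=(.6651,.0774)
r.move_ptp([*s,0.16],[-90,0,1.3]); 
r.move_l([*s,0.11],speed=.15); r.wait(.3); st("over")
f=cams.grab_frame("wrist"); cv2.imwrite("pics/w20.png",f["pixels"][...,::-1])
```

```text
hover t63.6 p [0.4527 0.0652 0.1601] F [0.2 0.3 0. ] M [0.01 0.01 0.03] w0.0850 yaw1.49
handle 1403 [452.9  66.1] [14. 49.] yaw -0.40 z 0.0796
down t64.6 p [0.4537 0.0661 0.0549] F [-0.8 -0.4  0.9] M [-0.03  0.01  0.02] w0.0854 yaw-0.40
closed t65.4 p [0.4533 0.0661 0.0543] F [ 0.6 -0.7  1.6] M [-0.03 -0.11 -0.01] w0.0128 yaw-0.40
up t66.0 p [0.4525 0.0661 0.0995] F [-0.6  1.1 -1.8] M [-0.04  0.06 -0.02] w0.0129 yaw-0.40
over t68.1 p [0.6659 0.0774 0.1116] F [-0.6  0.1 -2. ] M [ 0.04  0.07 -0.04] w0.0131 yaw1.30
```

View pics/w20.png

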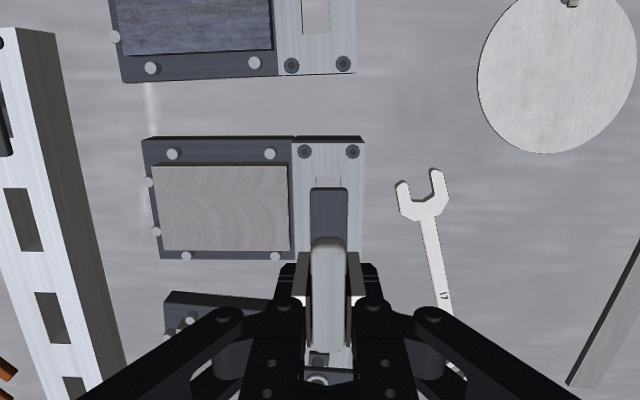

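Run:
```python
from h import *
s=(.6651,.0774)
if insert(s): turn_release(s,91.3,"pics/w21.png")
```

```text
z0.0820 t68.7 p [0.6653 0.0774 0.0824] F [-0.1  0.9 -1.1] M [ 0.02 -0.02  0.03] w0.0131 yaw1.30
z0.0760 t69.1 p [0.6651 0.0774 0.076 ] F [-0.2  1.1 -1.9] M [ 0.02 -0.02  0.02] w0.0123 yaw1.30
z0.0710 t69.5 p [0.665  0.0774 0.0709] F [ 0.5  0.5 -1.9] M [0.01 0.03 0.04] w0.0129 yaw1.30
z0.0640 t70.0 p [0.665  0.0774 0.0638] F [-0.  -0.  -1.9] M [-0.01 -0.    0.01] w0.0131 yaw1.30
z0.0565 t70.4 p [0.665  0.0774 0.0563] F [-0.5  0.5 -1.9] M [ 0.04  0.02 -0.02] w0.0129 yaw1.30
low t70.7 p [0.6651 0.0774 0.0553] F [ 0.4  0.4 -1.6] M [-0.04  0.   -0.  ] w0.0127 yaw1.30
turn t71.6 p [0.6651 0.0774 0.0552] F [-1.  -0.8 -2.1] M [-0.06  0.01  0.02] w0.0132 yaw46.25
turn t72.5 p [0.6651 0.0774 0.0552] F [ 0.6 -0.4 -2. ] M [ 0.02 -0.07  0.  ] w0.0130 yaw91.24
seat t72.9 p [0.6652 0.0774 0.0544] F [ 0.1  0.1 -2.2] M [ 0.06  0.01 -0.02] w0.0129 yaw91.29
open t73.7 p [0.6651 0.0774 0.0543] F [ 0.3 -0.4 -0.9] M [ 0.01 -0.01 -0.03] w0.0855 yaw91.30
handle 1101 [665.   78.5] [13.5 49.1] yaw -89.03 z 0.0798
 t75.0 p [0.6638 0.0774 0.1971] F [-0.5 -0.3 -0. ] M [-0.01  0.02 -0.08] w0.0856 yaw91.30
```

View pics/w21.png

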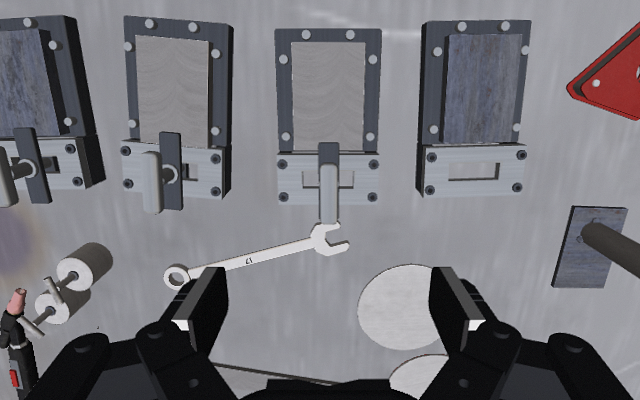

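Good. Last: A with the leftmost clamp.

Run:
```python
from h import *
c,a=pick_clamp((.4500,.1455),3.0,"pics/w22.png")
assert np.hypot(c[0]-.4500,c[1]-.1455)<.003 and abs(a-3)<2.2
grab_clamp(tuple(c),a)
s=(.6548,.2079)
r.move_ptp([*s,0.16],[-90,0,3.1]); 
r.move_l([*s,0.11],speed=.15); r.wait(.3); st("over")
f=cams.grab_frame("wrist"); cv2.imwrite("pics/w23.png",f["pixels"][...,::-1])
```

```text
hover t76.7 p [0.4504 0.1454 0.1601] F [-0.4  0.1 -0.8] M [-0.02  0.01 -0.04] w0.0854 yaw2.99
handle 1422 [449.8 147.2] [13.9 48.9] yaw 2.89 z 0.0796
down t77.7 p [0.4506 0.1474 0.0549] F [-0.2 -0.4  0.8] M [ 0.01 -0.02  0.03] w0.0852 yaw2.89
closed t78.5 p [0.4502 0.1473 0.0543] F [0.1 0.2 1.1] M [ 0.   -0.19 -0.04] w0.0131 yaw2.89
up t79.2 p [0.4494 0.1472 0.0995] F [ 0.2  0.5 -2.5] M [ 0.02  0.05 -0.05] w0.0127 yaw2.90
over t81.2 p [0.6556 0.2081 0.1117] F [-1.1 -0.8 -1.1] M [ 0.01  0.05 -0.01] w0.0130 yaw3.10
```

View pics/w23.png

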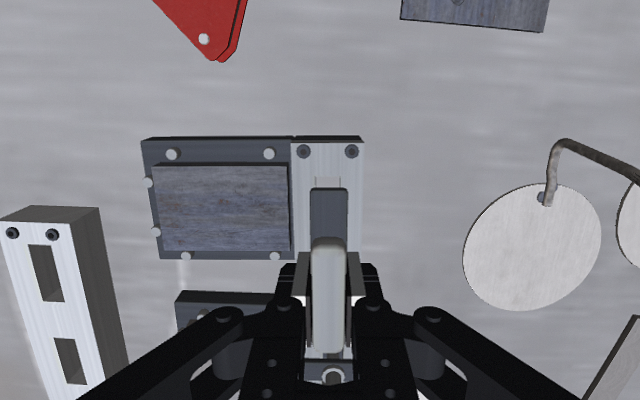

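Run:
```python
from h import *
s=(.6543,.2079)
if insert(s): turn_release(s,93.1,"pics/w24.png")
```

```text
z0.0820 t81.8 p [0.6545 0.2079 0.0824] F [ 0.   0.2 -2.5] M [ 0.01 -0.01 -0.03] w0.0128 yaw3.10
z0.0760 t82.2 p [0.6543 0.2079 0.076 ] F [-0.4  0.6 -2.2] M [-0.03  0.04  0.02] w0.0127 yaw3.10
z0.0710 t82.6 p [0.6542 0.2079 0.0709] F [ 0.2 -0.4 -2.7] M [-0.02 -0.04  0.  ] w0.0127 yaw3.10
z0.0640 t83.1 p [0.6542 0.2079 0.0638] F [ 0.  -0.5 -2.2] M [-0.01 -0.06 -0.05] w0.0132 yaw3.10
z0.0565 t83.5 p [0.6542 0.2079 0.0563] F [ 0.3 -0.3 -2. ] M [-0.01 -0.02 -0.04] w0.0133 yaw3.10
low t83.8 p [0.6544 0.2079 0.0553] F [-0.5 -0.8 -2.3] M [ 0.08 -0.01 -0.04] w0.0125 yaw3.10
turn t84.7 p [0.6543 0.2079 0.0552] F [-1.1  0.4 -2.1] M [ 0.04  0.   -0.03] w0.0127 yaw48.05
turn t85.6 p [0.6543 0.2079 0.0552] F [ 0.6 -0.2 -2.1] M [ 0.02 -0.04  0.01] w0.0128 yaw93.04
seat t86.0 p [0.6544 0.208  0.0544] F [ 0.4 -0.5 -0.9] M [ 0.07 -0.03 -0.02] w0.0130 yaw93.09
open t86.8 p [0.6543 0.2079 0.0543] F [ 0.2 -0.4 -0.8] M [0.01 0.04 0.01] w0.0858 yaw93.10
handle 1092 [654.5 209.1] [13.9 49.4] yaw -86.51 z 0.0798
 t88.1 p [0.6532 0.2076 0.1972] F [-0.   0.  -0.4] M [0.02 0.01 0.  ] w0.0855 yaw93.10
```

View pics/w24.png

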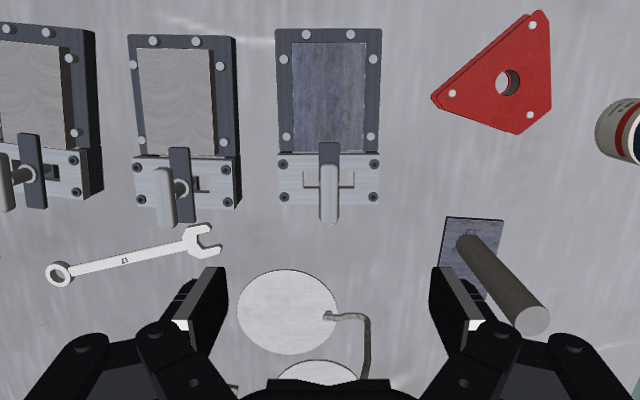

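Run:
```python
from h import *
r.move_ptp([0.50,0,0.33],[-90,0,90]); r.wait(.3)
f=cams.grab_frame("wrist"); P=xyz(f)
cv2.imwrite("pics/w25.png",f["pixels"][...,::-1])
for n,s,nst in (("A",(.6543,.2079),(.585,.2043)),("B",(.6651,.0774),(.5956,.076)),("C",(.6589,-.0617),(.5896,-.0566)),("D",(.6561,-.1904),(.5863,-.1926))):
    find_handle(f,s,.07,.09)
    q=[]
    for dx in (-.035,.025):
        for dy in (-.02,.02):
            u,v=proj(f,[[nst[0]+dx,nst[1]+dy,.033]])[0]; q.append(P[int(v)-1:int(v)+2,int(u)-1:int(u)+2,2].mean().round(4))
    print(n,q)
f=cams.grab_frame("top"); cv2.imwrite("pics/top2.png",cv2.resize(f["pixels"][120:270,170:470,::-1],None,fx=2.66,fy=2.66,interpolation=cv2.INTER_CUBIC)); st()
```

```text
handle 448 [654.1 207.7] [13.5 50.6] yaw -86.93 z 0.0797
A [np.float64(0.0335), np.float64(0.034), np.float64(0.0828), np.float64(0.0336)]
handle 415 [664.9  77.9] [14.3 50.1] yaw -88.04 z 0.0798
B [np.float64(0.0331), np.float64(0.0342), np.float64(0.0334), np.float64(0.0336)]
handle 408 [659.  -60.3] [14.2 50. ] yaw 85.73 z 0.0796
C [np.float64(0.033), np.float64(0.0338), np.float64(0.033), np.float64(0.0337)]
handle 342 [ 653.1 -188.8] [13.8 44.8] yaw -89.70 z 0.0790
D [np.float64(0.0331), np.float64(0.0336), np.float64(0.0336), np.float64(0.034)]
 t89.6 p [5.002e-01 4.000e-04 3.295e-01] F [-0.3 -1.3 -0.1] M [-0.01  0.02  0.02] w0.0855 yaw90.04
```

View pics/w25.png

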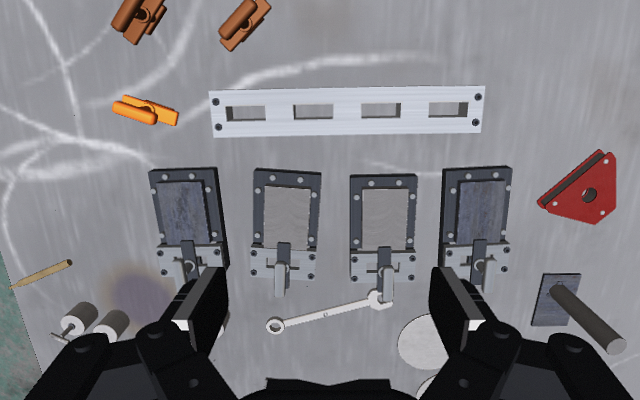

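View pics/top2.png

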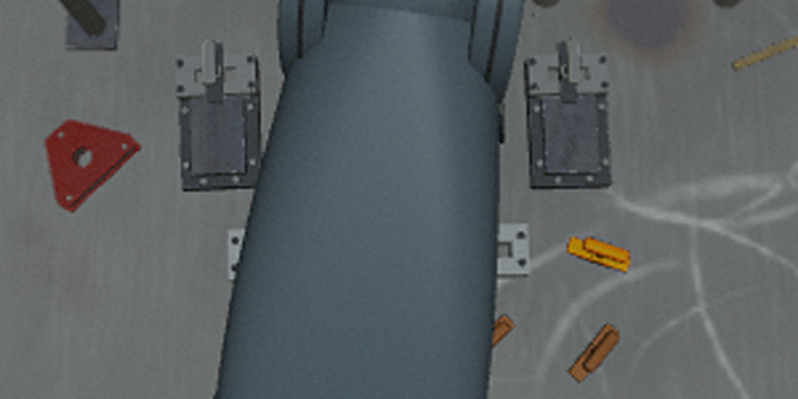

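Run:
```python
from h import *
from rig import job_done
print(job_done()); st()
```

```text
the job is handed in; nothing more can be done
None
the job is handed in; nothing more can be done
```

I finished the fixture and handed it in at about 90 s. The three loose blanks lie flat in the empty stations, and all four blanks, including the one already in a station, are locked with T-clamps. All four clamps were needed, so the rack is empty. I left the magnet and the orange and brown look-alikes alone.

**Handling:** No blank was knocked aside before I picked it. The forces I read stayed under about 6 N, and no clamp touched its slot on the way in.

**Last checks:**
- **Clamps:** The final picture shows all four clamps turned, with each strap over its blank's end. All handle tops read 79–80 mm above the table (expected 80), and close-up views after each release put the handles within about 1.5° of a quarter turn.
- **Blanks:** Blank tops read 33–34 mm (expected 33), except one point on the left-most station (A), which read 83 mm. I think a finger was in the camera's way there, because the close-up just before showed that blank flat, but I did not re-measure it.
- **Right-most clamp (D):** In the final overview its handle read about 3 mm off and 5 mm short. I put this down to a finger partly hiding it. Its close-up right after release was normal, and I did not repeat that one either.

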